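Set out the slide-check station

TASK

Set out the slide-check station: lay the slide carrier centred on the round black stage, lengthwise along its white line; put the slide box centred and square on the blue pad between the stage and the illuminator, and the yellow tin in the middle of the box's lid. Stand the amber bottle in the middle of the round grey pad beside the stage and the steel objective in the middle of the round grey pad beside the illuminator. Keep the bottle upright throughout, and leave everything standing still.

Things in the scene. Friction and masses are not known exactly. Their poses are not given: they have to be found in the camera images.
- stage: fixed round black microscope stage, 120 mm across the foot, flat top 106 mm across and 20 mm above the table, green glass spot in the middle; a white line, broken by the spot, runs over the middle of its top along its x axis; origin at the centre of its underside, z up. It may stand on the left or the right of the blue pad.
- illuminator: fixed white round illuminator with a green band and a steel-rimmed glass window, 90 mm across, 38 mm high; origin at the centre of its underside, z up. It stands on the other side of the blue pad from the stage.
- pad_mid: fixed blue rectangular pad between stage and illuminator, 116 mm along its x, 80 mm along its y, 3 mm thick; origin at the centre of its underside, z up
- pad_a: fixed round grey pad, 60 mm across, 3 mm thick, at one end of the row; whether it is beside the stage or beside the illuminator varies; origin at the centre of its underside, z up
- pad_b: fixed round grey pad like pad_a, at the other end of the row; origin at the centre of its underside, z up
- carrier: loose aluminium slide carrier holding a glass slide: a flat rigid frame 90 mm long (its x), 40 mm wide (its y), 12 mm high, 60 g; origin at the centre of its underside, z up. Grip it across its width.
- slide_box: loose closed slide box, white with a flat green lid, 96 mm long (its x), 60 mm wide (its y), 32 mm high, about 0.1 to 0.2 kg, small white catch at its -x end; the lid does not open; origin at the centre of its underside, z up. Grip it across its width.
- tin: loose round yellow coverslip tin with a thin white band, 50 mm across, 18 mm high, 50 g; origin at the centre of its underside, z up
- bottle: loose amber immersion-oil bottle with a paper label and white cap, standing, 36 mm across, 75 mm high, straight-sided up to at least 40 mm, about 80 g; origin at the centre of its underside, z up
- objective: loose steel microscope objective with a green ring, standing on its wide end, 32 mm across, straight-sided up to 34 mm, tapering to its nose at 56 mm, about 0.13 kg; origin at the centre of its underside, z up

How it is judged:
At the end, for the whole second after the job is handed in: Carrier on the stage (10 mm, 10 deg of the line); box on the blue pad (12 mm, 10 deg, either way round); tin on the lid (12 mm of its middle); bottle on the round pad next to the stage, objective on the one next to the illuminator (12 mm); all upright within 0.1 rad and at rest (horizontal distance between carrier and stage below 0.01 m and angle between the x axis of carrier and the x axis of stage, either way round below 0.17 rad and z of carrier in the frame of stage between 0.016 and 0.024 m and horizontal distance between slide_box and pad_mid below 0.012 m and angle between the x axis of slide_box and the x axis of pad_mid, either way round below 0.17 rad and z of slide_box in the frame of pad_mid below 0.007 m and horizontal distance between tin and slide_box below 0.012 m and z of tin in the frame of slide_box between 0.028 and 0.036 m and ((horizontal distance between bottle and pad_a below 0.012 m and z of bottle in the frame of pad_a below 0.007 m and horizontal distance between pad_a and stage below 0.27 m) or (horizontal distance between bottle and pad_b below 0.012 m and z of bottle in the frame of pad_b below 0.007 m and horizontal distance between pad_b and stage below 0.27 m)) and ((horizontal distance between objective and pad_a below 0.012 m and z of objective in the frame of pad_a below 0.007 m and horizontal distance between pad_a and illuminator below 0.27 m) or (horizontal distance between objective and pad_b below 0.012 m and z of objective in the frame of pad_b below 0.007 m and horizontal distance between pad_b and illuminator below 0.27 m)) and angle between each of carrier, slide_box, tin, bottle, objective's own z axis and vertical below 0.1 rad and linear speed of each of carrier, slide_box, tin, bottle, objective below 0.02 m/s); the robot touches nothing.
It fails at once if the bottle is tipped by more than about 35 degrees (angle between bottle's own z axis and vertical above 0.6 rad).
It also fails if it takes over 128 s, if anything falls off the work surface, if the arm or the gripper's body presses on something with over 40 N, if the wrist force passes 120 N, or if a joint passes its speed limit or range.

ROBOT

A 6-joint arm with a two-finger parallel gripper is mounted at the origin on the work surface. World frame = base frame: x ahead of the robot, y to its left, z up, the work surface at z = 0. Lengths are in m, angles in rad, forces in N, time in s.
With the tool pointing down it reaches from about 0.375 to 0.925 m from the base axis. Payload 5.7 kg.
Tool frame: the origin (TCP) lies at the very end of the fingers, on their centre line; the grasp point (between the pads) lies 19 mm behind it; z points along the fingers, y is the line along which they close (so a half turn about z gives the same grasp; the last joint's range is limited). The gripper opens to 88 mm and grips with 3 to 60 N. Pads are 20 mm wide; open, the fingers measure 115 mm over their backs; the gripper's body (75 mm by 178 mm) begins 61 mm behind the grasp point.
Start: joints at [-1.389, 0.359, 1.51, -0, 1.272, -0.115], TCP at [0.175, -0.574, 0.223] pointing down, gripper open.
Joint ranges: [-2.97, 2.97], [-1.01, 2.36], [0.21, 2.38], [-0.96, 4.11], [0.2, 2.71], [-2.98, 2.98]. Speed limits (rad/s): [2.39, 2.39, 3.14, 3.14, 3.14, 3.14].

INTERFACE

Orientations are given as a unit quaternion [w, x, y, z].
In Python, from bench import bot gives the robot as it stands.
- The arm moves only by the tool step_hand, called as name(argument=value, ...) on one line, values as JSON. Schema: {"type":"object","properties":{"steps":{"type":"array","items":{"type":"number"},"minItems":5,"maxItems":50},"force":{"type":"number"},"only":{"type":"string"},"quiet":{"type":"boolean"},"lines":{"type":"string"}},"required":["steps"],"additionalProperties":false}. steps is one flat list of numbers that holds 1 to 10 rows one after another, with no inner brackets; each row has 5 numbers: dx, dy, dz in mm, then a turn about the tool's z in units of 0.1 rad, then the finger opening in m; each row shifts and turns the commanded pose from where the row before left it, along the tool's axes as they then stand; what a row does not reach is not made up. A row lasts 1/12 s, in which the tool goes at most 0.0417 m and 0.125 rad, less where a joint would pass 70% of its speed; a pose out of reach is approached as far as the arm can. The fingers move at their own pace and stop on an object; force is the grip in N (left out, the last holds). Time passes only in rows, so rows that do not move let the fingers close. The tool returns the time, the measured TCP pose, the force, the opening and the grip force at its end. only (a regular expression) keeps the lines of the reply that match it, lines (a string "A,B") keeps lines A to B, and quiet returns only ok. Input that does not fit is refused with a message, and nothing moves.
- bot.read_state(): the state, without advancing time (a new reading comes with each control period).
- bot.read_camera(name): name is "scene" or "side" or "wrist"; returns (picture, depth): 420x560x3 uint8, red, green, blue; 420x560 float32, m along the optical axis (not along the pixel's ray), 0 where there is no reading.
- bot.camera_info(name): a dict with "intrinsics" (3x3 intrinsics, pixels), "cam_to_world" (4x4, takes a point from camera to world coordinates). Camera axes: x right, y up, looking along -z (the intrinsics and any distortion apply to the point x, -y, -z); pixel columns grow to the right and rows downward; lengths in m; the calibration is good to about 2 mm. A picture is of the moment at which its call begins: read the wrist's pose just before it. camera_info takes no time and is no camera call; for the wrist camera it gives the pose at the moment of the call.
- bot.hand_in(): hands the job in; it is judged then, once.
The state is a dict: "t": time; "q": joint angles; "dq": joint speeds; "joint_torque": joint torques, N m; "tcp_pos": TCP position; "eef_rot": TCP orientation; "wrist_force": force on the tool from outside, world axes, zero at the start; "wrist_torque": the same for the moment, N m; "finger_gap": finger opening in m; "grip_force": force on a finger pad.
Only numpy, scipy, OpenCV 4.12 (cv2) and the standard library are available. Lean on these libraries where they do the work, as an engineer would, in place of code of your own. Each camera call takes 0.05 s, during which the arm holds its last target. There are 200 camera calls.

## Working session

There is one attempt and no reset: what is moved stays moved. The work goes in short steps, Python scripts to look and compute and a tool call to move; the robot and the scene stay as the last step left them, time stands still between calls to the robot, and variables do not carry over. Pictures are saved under pics/ and viewed, at most 14 in all, crops included, and the job is handed in when it is done.

```bash
ls; mkdir -p pics; python3 - <<'E'
from bench import bot
import cv2,numpy as np
for n in("scene","side"):
    p,d=bot.read_camera(n);i=bot.camera_info(n)
    cv2.imwrite(f"pics/{n}0.png",p[:,:,::-1]);np.savez(f"{n}0.npz",p=p,d=d,K=i["intrinsics"],T=i["cam_to_world"])
    print(n,{k:np.round(v,4).tolist() if not isinstance(v,str) else v for k,v in i.items()})
s=bot.read_state();print(s["t"],s["tcp_pos"],s["eef_rot"],s["finger_gap"])
E
```

```text
bench.py
pics
scene {'intrinsics': [[495.9624, 0.0, 279.7243], [0.0, 495.9624, 210.7771], [0.0, 0.0, 1.0]], 'cam_to_world': [[-0.0169, -0.619, 0.7852, 1.3417], [0.9998, -0.0032, 0.019, 0.0354], [-0.0092, 0.7854, 0.6189, 0.6949], [0.0, 0.0, 0.0, 1.0]]}
side {'intrinsics': [[393.9848, 0.0, 279.7596], [0.0, 393.9848, 213.1462], [0.0, 0.0, 1.0]], 'cam_to_world': [[-0.9907, 0.0807, -0.1094, 0.4333], [-0.1348, -0.4765, 0.8688, 0.69], [0.018, 0.8755, 0.483, 0.4222], [0.0, 0.0, 0.0, 1.0]]}
0.1 [ 0.17533225 -0.57316257  0.22190144] [-8.27879304e-04  9.89009636e-01  1.47848750e-01 -4.33954619e-05] 0.08763857813960645
```
View pics/scene0.png

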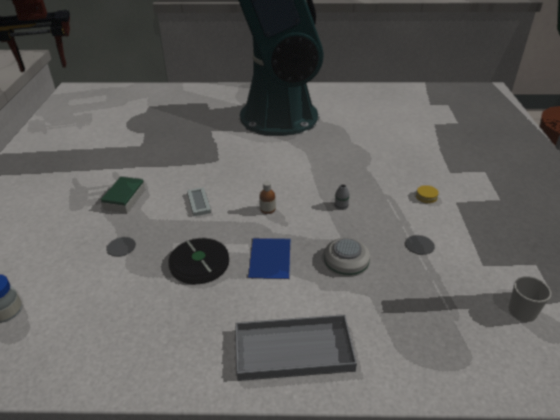

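View pics/side0.png

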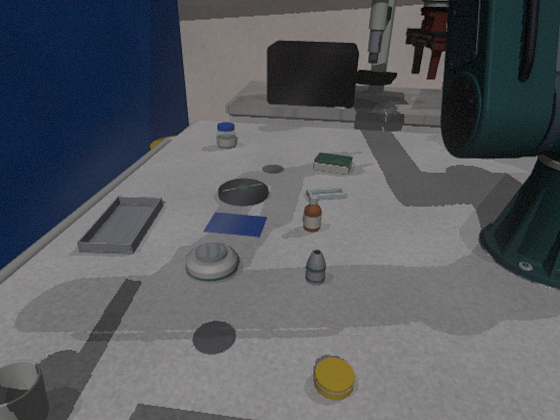

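The scene view shows, left to right:
- **Front row:** slide box (124,192), carrier (199,201), bottle (267,198), objective (342,197), tin (427,193).
- **Back row:** grey pad (121,246), stage (199,259), blue pad (270,258), illuminator (347,253), grey pad (420,244).

The side view agrees, so the bottle goes on the left-hand pad and the objective on the right-hand one.

```bash
cat > h.py <<'E'
import numpy as np,cv2
def cloud(p,d,K,T):
    v,u=np.mgrid[:d.shape[0],:d.shape[1]]
    c=np.stack([(u-K[0,2])/K[0,0]*d,-(v-K[1,2])/K[1,1]*d,-d,np.ones_like(d)],-1)
    return (c@T.T)[...,:3]
def load(n): 
    z=np.load(n); return z["p"],z["d"],z["K"],z["T"]
def onplane(uv,K,T,z):
    uv=np.atleast_2d(uv).astype(float)
    r=np.c_[(uv[:,0]-K[0,2])/K[0,0],-(uv[:,1]-K[1,2])/K[1,1],-np.ones(len(uv))]@T[:3,:3].T
    return T[:3,3]+r*((z-T[2,3])/r[:,2])[:,None]
def topdown(p,K,T,z,x0,x1,y0,y1,s=.0005):
    # image col = y, row = x on plane z
    ys=np.arange(y0,y1,s);xs=np.arange(x0,x1,s)
    X,Y=np.meshgrid(xs,ys,indexing="ij")
    c=(np.stack([X,Y,np.full_like(X,z)],-1)-T[:3,3])@T[:3,:3]
    u=K[0,0]*c[...,0]/-c[...,2]+K[0,2];v=K[1,1]*-c[...,1]/-c[...,2]+K[1,2]
    return cv2.remap(p,u.astype(np.float32),v.astype(np.float32),cv2.INTER_LINEAR)
E
python3 - <<'E'
from h import *
rois=dict(box=(95,165,165,220),carrier=(178,180,222,222),bottle=(252,178,284,220),obj=(328,180,358,215),tin=(410,180,446,207),stage=(160,232,236,285),illum=(315,230,378,280))
p,d,K,T=load("scene0.npz");W=cloud(p,d,K,T)
t=W[275:310,100:220];print("table z",np.median(t[...,2]),np.std(t[...,2]))
z0=np.median(t[...,2])
for k,(a,b,c,e) in rois.items():
    w=W[b:e,a:c].reshape(-1,3);h=w[w[:,2]>.006+z0]
    zt=np.percentile(h[:,2],95);top=h[h[:,2]>zt-.006]
    r=cv2.minAreaRect(top[:,:2].astype(np.float32)*1000)
    print(k,len(h),"ztop",zt.round(4),"topmean",top.mean(0).round(4),"rect",np.round(r[0],1),np.round(r[1],1),round(r[2],1))
hsv=cv2.cvtColor(p,cv2.COLOR_RGB2HSV)
for k,(a,b,c,e) in dict(padL=(98,232,142,262),padR=(398,232,442,258),blue=(240,230,300,285)).items():
    s=hsv[b:e,a:c].astype(int)
    m=(s[...,1]>120) if k=="blue" else (s[...,2]<0.5*(np.percentile(s[...,2],10)+np.percentile(s[...,2],90)))
    vs,us=np.nonzero(m);P=onplane(np.c_[us+a,vs+b],K,T,.003)
    r=cv2.minAreaRect(P[:,:2].astype(np.float32)*1000)
    print(k,len(P),P.mean(0).round(4),np.round(r[0],1),np.round(r[1],1),round(r[2],1))
E
```

```text
table z -0.00022783417172533849 0.05136063664623135
box 1044 ztop 0.0332 topmean [ 0.4402 -0.3416  0.0447] rect [ 861.8 -189.4] [1055.5   96.1] 19.9
carrier 406 ztop 0.0131 topmean [ 0.4528 -0.1697  0.0246] rect [860.6 -64.7] [981.8  44.6] 14.3
bottle 418 ztop 0.0739 topmean [ 0.5542 -0.0087  0.1405] rect [893.7   6.5] [897.7  15.4] 2.7
obj 294 ztop 0.0559 topmean [0.5335 0.1409 0.1195] rect [886.4  90.4] [ 17.6 917.1] 82.0
tin 296 ztop 0.0191 topmean [0.4383 0.3437 0.04  ] rect [863.5 210.5] [  47.  1017.5] 72.5
stage 2162 ztop 0.0214 topmean [ 0.6399 -0.1423  0.026 ] rect [948.9 -37.3] [791.1 117.5] 18.5
illum 1374 ztop 0.0384 topmean [0.6503 0.1447 0.062 ] rect [968.1 108.6] [ 57.  759.3] 83.2
padL 468 [ 0.5844 -0.3136  0.003 ] [ 583.7 -312.8] [59.8 61. ] 67.4
padR 474 [0.5753 0.3036 0.003 ] [574.3 303.3] [58.5 61.1] 0.4
blue 1474 [ 0.6173 -0.0034  0.003 ] [615.1  -3.6] [ 77.1 111.7] 89.2
```

```bash
python3 - <<'E'
from h import *
rois=dict(box=(95,165,165,220),carrier=(178,180,222,222),bottle=(252,178,284,220),obj=(328,180,358,215),tin=(410,180,446,207),stage=(160,232,236,285),illum=(315,230,378,280))
H=dict(box=.032,carrier=.012,bottle=.075,obj=.056,tin=.018,stage=.02,illum=.038)
p,d,K,T=load("scene0.npz");W=cloud(p,d,K,T)
for k,(a,b,c,e) in rois.items():
    w=W[b:e,a:c].reshape(-1,3);w=w[(d[b:e,a:c].ravel()>.2)]
    top=w[abs(w[:,2]-H[k])<.005]
    r=cv2.minAreaRect(top[:,:2].astype(np.float32)*1000)
    print(k,len(top),"topmean",top.mean(0).round(4),"rect",np.round(r[0],1),np.round(r[1],1),round(r[2],1), "long dir",)
    q=cv2.boxPoints(r);print("   ",q.round(0).tolist())
hsv=cv2.cvtColor(p,cv2.COLOR_RGB2HSV)
s=hsv[230:285,240:300].astype(int);vs,us=np.nonzero(s[...,1]>120)
P=onplane(np.c_[us+240,vs+230],K,T,.003);print("blue",cv2.boxPoints(cv2.minAreaRect(P[:,:2].astype(np.float32)*1000)).round(0).tolist())
# topdown crops
A=topdown(p,K,T,.02,.57,.71,-.22,-.08);B=topdown(p,K,T,.012,.38,.52,-.24,-.10);C=topdown(p,K,T,.032,.37,.51,-.42,-.28)
cv2.imwrite("pics/td.png",np.clip(np.hstack([A,B,C])[:,:,::-1].astype(int)*2,0,255))
# white line on stage
g=A.astype(int).sum(2);yy,xx=np.mgrid[:280,:280]
np.savez("st.npz",A=A)
E
```

```text
box 680 topmean [ 0.4216 -0.3493  0.0312] rect [ 417.  -349.8] [ 62.6 101.9] 78.1 long dir
    [[361.0, -370.0], [460.0, -391.0], [473.0, -330.0], [374.0, -309.0]]
carrier 336 topmean [ 0.4339 -0.1741  0.0102] rect [ 431.2 -174.6] [95.5 39.8] 17.9 long dir
    [[380.0, -170.0], [392.0, -208.0], [483.0, -179.0], [471.0, -141.0]]
bottle 40 topmean [ 0.4565 -0.0144  0.0734] rect [455.2 -14.5] [15.6 16.4] 59.9 long dir
    [[444.0, -17.0], [458.0, -25.0], [466.0, -12.0], [452.0, -4.0]]
obj 38 topmean [0.4412 0.1533 0.0547] rect [440.3 153. ] [15.9 17.3] 70.4 long dir
    [[429.0, 148.0], [446.0, 143.0], [451.0, 158.0], [435.0, 163.0]]
tin 227 topmean [0.4064 0.3547 0.0168] rect [403.8 354.9] [45.6 53.4] 78.8 long dir
    [[373.0, 338.0], [426.0, 327.0], [434.0, 372.0], [382.0, 382.0]]
stage 1825 topmean [ 0.6333 -0.1441  0.0191] rect [ 629.  -145.6] [116.8 118.5] 65.9 long dir
    [[551.0, -175.0], [659.0, -223.0], [707.0, -116.0], [599.0, -68.0]]
illum 413 topmean [0.6223 0.1491 0.0366] rect [619.1 149. ] [51.2 56.7] 83.6 long dir
    [[588.0, 127.0], [644.0, 120.0], [650.0, 171.0], [594.0, 178.0]]
blue [[559.0, -41.0], [670.0, -43.0], [671.0, 34.0], [560.0, 36.0]][ WARN:0@0.066] global loadsave.cpp:1063 imwrite_ Unsupported depth image for selected encoder is fallbacked to CV_8U.
```

View pics/td.png

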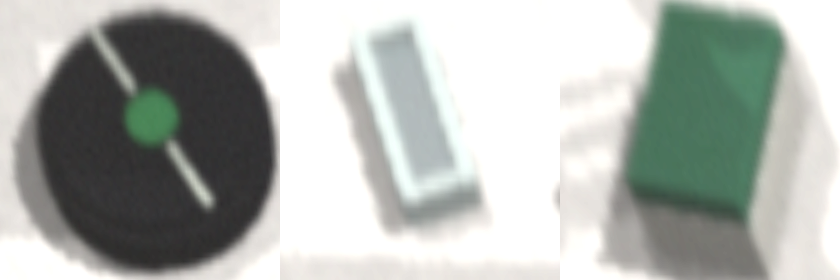

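The rectified strip gives the stage spot at (152,117) with its line at about 33° yaw, the carrier centre at (415,107) with 18° yaw, and the box centre at (706,107) with about -11° yaw. Next I'll write a helper that reports distances in tool axes, then move over the box.

Careful with the scale: shifts go in mm and turns go in units of 0.1 rad. That gives: 0.036 m is 36, -0.018 m is -18.

```bash
cat > to.py <<'E'
# usage: to.py x y z yawdeg -> remaining shift in tool axes (now), turn
import sys,numpy as np
from bench import bot
from scipy.spatial.transform import Rotation as R
s=bot.read_state();r=R.from_quat(s["eef_rot"],scalar_first=True).as_matrix()
x,y,z,a=map(float,sys.argv[1:5]);yaw=np.arctan2(r[1,0],r[0,0])
t=-(np.radians(a)-yaw);t=(t+np.pi/2)%np.pi-np.pi/2
print("t",round(s["t"],2),"tcp",s["tcp_pos"].round(4) if hasattr(s["tcp_pos"],"round") else np.round(s["tcp_pos"],4),"yaw",np.degrees(yaw).round(1),"tilt",np.degrees(np.arccos(-r[2,2])).round(2),"gap",round(float(s["finger_gap"]),4),"grip",s["grip_force"])
print("shift",(r.T@(np.array([x,y,z])-s["tcp_pos"])).round(4),"turn",t.round(3),"q6",round(s["q"][5],2))
E
```

step_hand(steps=[36, -18, 0, 0, 0.088, 36, -18, 0, 0, 0.088, 36, -18, 0, 0, 0.088, 36, -18, 0, 0, 0.088, 36, -18, 0, 0, 0.088, 36, -18, 0, 0, 0.088, 36, -18, 0, 0, 0.088, 36, -18, 0, 0, 0.088])

```text
t: 0.77
tcp_pos: [0.4096, -0.35, 0.2224]
eef_rot: [-0.0, 0.989, 0.148, -0.0]
wrist_force: [0.1, 0.4, 0.4]
finger_gap: 0.0878
grip_force: 0.0
```

step_hand(steps=[0, 0, 0, 1.22, 0.088, 0, 0, 0, 1.22, 0.088, 0, 0, 0, 1.22, 0.088, 0, 0, 0, 1.22, 0.088, 0, 0, 0, 0, 0.088])

```text
t: 1.18
tcp_pos: [0.4087, -0.3514, 0.2223]
eef_rot: [-0.0, 0.995, -0.097, -0.0]
wrist_force: [-0.7, -0.2, 0.8]
finger_gap: 0.088
grip_force: 0.0
```

```bash
python3 to.py .422 -.348 .2 -11
python3 - <<'E'
from bench import bot
import cv2,numpy as np
i=bot.camera_info("wrist");p,d=bot.read_camera("wrist")
cv2.imwrite("pics/w1.png",p[:,:,::-1]);np.savez("w1.npz",p=p,d=d,K=i["intrinsics"],T=i["cam_to_world"])
print(np.round(i["cam_to_world"],3),i["intrinsics"])
E
```

```text
t 1.18 tcp [ 0.4087 -0.3514  0.2223] yaw -11.2 tilt 0.05 gap 0.088 grip 0.0
shift [ 0.0124 -0.0059  0.0223] turn -0.003 q6 0.93
[[-0.194  0.938  0.288  0.486]
 [-0.981 -0.185 -0.057 -0.367]
 [-0.    -0.294  0.956  0.386]
 [ 0.     0.     0.     1.   ]] [[289.41000599   0.         281.15885674]
 [  0.         289.41000599 206.7306866 ]
 [  0.           0.           1.        ]]
```

View pics/w1.png

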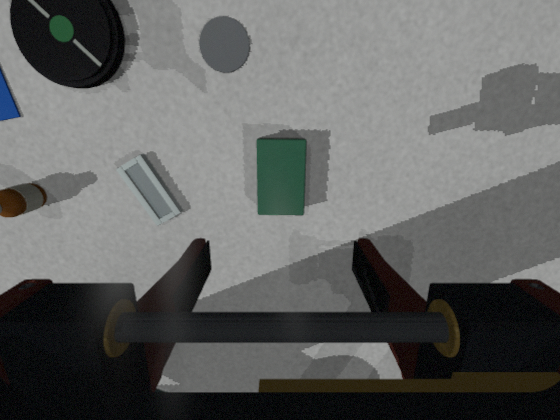

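The box is aligned in the wrist view at (282,176), and the carrier (150,187), pad (224,44) and stage spot (61,28) are also visible. I'll measure all of these from this picture.

```bash
cat > mw.py <<'E'
from h import *
def blob(p,roi,f):
    a,b,c,e=roi;hs=cv2.cvtColor(p,cv2.COLOR_RGB2HSV)[b:e,a:c].astype(int)
    m=f(hs).astype(np.uint8);n,l,st,ce=cv2.connectedComponentsWithStats(m)
    k=1+np.argmax(st[1:,4]);vs,us=np.nonzero(l==k);return np.c_[us+a,vs+b]
def rep(name,uv,K,T,z):
    P=onplane(uv,K,T,z)[:,:2]*1000
    r=cv2.minAreaRect(P.astype(np.float32));q=cv2.boxPoints(r)
    e=[q[1]-q[0],q[2]-q[1]];l=max(e,key=np.linalg.norm);y=np.degrees(np.arctan2(l[1],l[0]));y=(y+90)%180-90
    print(name,len(uv),"mean",P.mean(0).round(1),"rect",np.round(r[0],1),np.round(sorted(r[1]),1),"yaw",round(y,1))
E
python3 - <<'E'
from mw import *
p,d,K,T=load("w1.npz")
rep("box",blob(p,(235,120,330,230),lambda s:(s[...,1]>90)),K,T,.032)
rep("padL",blob(p,(190,8,262,80),lambda s:s[...,2]<115),K,T,.003)
rep("spot",blob(p,(30,5,95,55),lambda s:(s[...,1]>90)&(s[...,0]>50)&(s[...,0]<95)&(s[...,2]>50)),K,T,.02)
rep("carr",blob(p,(108,140,190,235),lambda s:(s[...,2]>190)),K,T,.012)
W=cloud(p,d,K,T)
for n,(a,b,c,e),h in(("box",(235,120,330,230),.032),("carr",(108,140,190,235),.012),("stage",(5,0,130,95),.02)):
    w=W[b:e,a:c].reshape(-1,3);w=w[(d[b:e,a:c].ravel()>.1)&(abs(w[:,2]-h)<.004)]
    print(n,w.mean(0).round(4),np.round(cv2.minAreaRect(w[:,:2].astype(np.float32)*1000),1) if 0 else cv2.minAreaRect(w[:,:2].astype(np.float32)*1000))
A=blob(p,(5,0,130,95),lambda s:(s[...,2]>130)&(s[...,1]<60)) 
print(np.median(cv2.cvtColor(p,cv2.COLOR_RGB2HSV)[0:90,130:190],axis=(0,1)))
E
```

```text
box 3131 mean [ 423.5 -354.2] rect [ 416.7 -352.7] [58.6 94.3] yaw -11.2
padL 2288 mean [ 581.  -317.5] rect [ 580.3 -317.2] [59.5 59.8] yaw -41.6
spot 505 mean [ 627.4 -145.5] rect [ 627.3 -145.6] [25.4 26. ] yaw 78.8Traceback (most recent call last):
  File "<stdin>", line 6, in <module>
  File "mw.py", line 5, in blob
    k=1+np.argmax(st[1:,4]);vs,us=np.nonzero(l==k);return np.c_[us+a,vs+b]
        ~~~~~~~~~^^^^^^^^^^
    return _wrapfunc(a, 'argmax', axis=axis, out=out, **kwds)
    return bound(*args, **kwds)
ValueError: attempt to get argmax of an empty sequence
```

```bash
python3 - <<'E'
from mw import *
p,d,K,T=load("w1.npz")
print(onplane([[257,138],[306,138],[304,215],[257,215]],K,T,.032)[:,:2].round(4).tolist())
W=cloud(p,d,K,T)
for n,(a,b,c,e),h in(("box",(235,120,330,230),.032),("carr",(108,140,190,235),.012),("stage",(5,0,130,95),.02)):
    w=W[b:e,a:c].reshape(-1,3);w=w[(d[b:e,a:c].ravel()>.1)&(abs(w[:,2]-h)<.003)]
    r=cv2.minAreaRect(w[:,:2].astype(np.float32)*1000);print(n,len(w),w.mean(0).round(4),np.round(r[0],1),np.round(r[1],1),round(r[2],1))
E
```

```text
[[0.4696, -0.3343], [0.4582, -0.3916], [0.3633, -0.3727], [0.375, -0.3132]]
box 3638 [ 0.4187 -0.3534  0.0332] [ 415.9 -352.9] [60.1 97.4] 78.3
carr 1521 [ 0.4314 -0.1773  0.0122] [ 429.7 -177.1] [90.1 41.2] 18.2
stage 7079 [ 0.6173 -0.1469  0.0209] [ 611.4 -144.6] [117.8  87.1] 78.9
```

step_hand(steps=[8.4, 0, 36, 0, 0.088, 0, 0, 36, 0, 0.088, 0, 0, 36, 0, 0.088, 0, 0, 36, 0, 0.088, 0, 0, 30, 0, 0.088, 0, 0, 22, 0, 0.088, 0, 0, 15, 0, 0.088, 0, 0, 3, 0, 0.088, 0, 0, 0, 0, 0.088])

```text
t: 1.98
tcp_pos: [0.4162, -0.3527, 0.0076]
eef_rot: [-0.001, 0.996, -0.094, -0.001]
wrist_force: [-0.4, 0.1, 0.7]
finger_gap: 0.0877
grip_force: 0.0
```

```bash
python3 to.py .417 -.353 .007 -11.5
```

```text
t 1.98 tcp [ 0.4162 -0.3527  0.0076] yaw -10.8 tilt 0.17 gap 0.0877 grip 0.0
shift [0.0008 0.0001 0.0006] turn 0.012 q6 0.93
```

step_hand(steps=[0, 0, 0, 0, 0.05, 0, 0, 0, 0, 0.05, 0, 0, 0, 0, 0.05, 0, 0, 0, 0, 0.05, 0, 0, 0, 0, 0.05, 0, 0, 0, 0, 0.05, 0, 0, 0, 0, 0.05, 0, 0, 0, 0, 0.05], force=20)

```text
t: 2.65
tcp_pos: [0.4174, -0.3537, 0.0095]
eef_rot: [0.0, 0.995, -0.095, 0.0]
wrist_force: [-0.6, 1.0, 6.9]
finger_gap: 0.0598
grip_force: 20.0
```

step_hand(steps=[0, 0, -10, 0, 0.05, 0, 0, -30, 0, 0.05, 0, 0, -40, 0, 0.05, 0, 0, -30, 0, 0.05, 0, 0, 0, 0, 0.05])

```text
t: 3.07
tcp_pos: [0.4199, -0.3565, 0.125]
eef_rot: [0.004, 0.995, -0.095, 0.004]
wrist_force: [0.6, -0.5, -0.8]
finger_gap: 0.0599
grip_force: 20.0
```

```bash
python3 to.py .6165 -.0035 .1 0
```

```text
t 3.07 tcp [ 0.4199 -0.3565  0.125 ] yaw -10.9 tilt 0.6 gap 0.0599 grip 19.98352959752083
shift [ 0.1258 -0.384   0.0237] turn -0.191 q6 0.93
```

In the tool's units: -0.039 m is -39, 0.009 m is 9, -0.096 rad is -0.96.

```bash
cat > snap.py <<'E'
import sys,cv2,numpy as np
from bench import bot
n=sys.argv[1];i=bot.camera_info("wrist");p,d=bot.read_camera("wrist")
cv2.imwrite(f"pics/{n}.png",p[:,:,::-1]);np.savez(n+".npz",p=p,d=d,K=i["intrinsics"],T=i["cam_to_world"])
E
```

step_hand(steps=[9, -39, 0, -0.95, 0.05, 9, -39, 0, -0.96, 0.05, 9, -39, 0, 0, 0.05, 9, -39, 0, 0, 0.05, 9, -39, 0, 0, 0.05, 9, -39, 0, 0, 0.05, 9, -39, 0, 0, 0.05, 9, -39, 0, 0, 0.05, 9, -39, 0, 0, 0.05, 0, 0, 0, 0, 0.05])

```text
t: 3.9
tcp_pos: [0.5094, 0.0003, 0.1185]
eef_rot: [-0.001, 1.0, 0.002, 0.0]
wrist_force: [-0.2, 0.5, -1.5]
finger_gap: 0.06
grip_force: 20.0
```

step_hand(steps=[0, 0, 0, 0, 0.05])

```text
t: 3.98
tcp_pos: [0.5086, -0.0038, 0.1184]
eef_rot: [-0.0, 1.0, 0.002, -0.0]
wrist_force: [-0.4, -0.8, -1.2]
finger_gap: 0.06
grip_force: 20.0
```

```bash
python3 snap.py w2
python3 to.py .6165 -.0035 .1 0
```

```text
t 4.03 tcp [ 0.5085 -0.0053  0.1184] yaw 0.1 tilt 0.05 gap 0.0598 grip 19.98355820775032
shift [ 0.108  -0.0015  0.0183] turn 0.002 q6 1.42
```

View pics/w2.png

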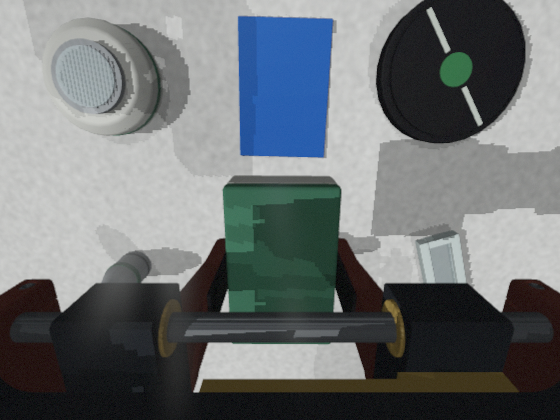

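The blue pad's corners are at about (239,16), (333,18), (326,157) and (240,155). The box is held straight with its front lid edge along row 186, and the stage spot is at (456,69).

```bash
python3 - <<'E'
from mw import *
p,d,K,T=load("w2.npz");W=cloud(p,d,K,T)
rep("blue",blob(p,(200,0,350,170),lambda s:(s[...,1]>150)&(s[...,0]>100)&(s[...,0]<125)),K,T,.003)
rep("spot",blob(p,(430,40,485,100),lambda s:(s[...,1]>90)&(s[...,0]>45)&(s[...,0]<95)&(s[...,2]>50)),K,T,.02)
L=onplane([[434,10],[478,122]],K,T,.02);v=L[0]-L[1];print("line yaw",np.degrees(np.arctan2(v[1],v[0])).round(1))
a,b,c,e=210,170,350,300
w=W[b:e,a:c].reshape(-1,3);w=w[d[b:e,a:c].ravel()>.05];zz=w[:,2];hz=np.median(zz[zz>.1]);print("lid z",hz)
t=w[abs(zz-hz)<.005];print(np.percentile(t,[.5,99.5],axis=0).round(4))
print("edge pts",onplane([[226,186],[338,186]],K,T,hz).round(4).tolist())
il=blob(p,(45,30,130,115),lambda s:(s[...,2]<190)&(s[...,1]>20));rep("window",il,K,T,.038)
E
```

```text
blue 12241 mean [614.6  -5.2] rect [610.9  -5.2] [ 79.2 115.2] yaw -1.2
spot 909 mean [ 627.  -147.3] rect [ 626.9 -147.3] [25.6 26.6] yaw -89.7
line yaw 31.6
lid z 0.14200020717611742
[[ 0.4912 -0.0361  0.1379]
 [ 0.5557  0.0297  0.1455]]
edge pts [[0.5557, 0.0236, 0.142], [0.5559, -0.0317, 0.142]]
window 49 mean [631.3 152.1] rect [631.4 152.3] [6.  9.6] yaw 36.0
```

In the tool's units: 0.036 m is 36, 0.02 m is 20, 0.022 rad is 0.22.

step_hand(steps=[34.5, 0, 0, 0.22, 0.05, 34.5, 0, 0, 0, 0.05, 34.5, 0, 0, 0, 0.05, 0, 0, 36, 0, 0.05, 0, 0, 34, 0, 0.05, 0, 0, 20, 0, 0.05, 0, 0, 8, 0, 0.05, 0, 0, 4, 0, 0.05, 0, 0, 0, 0, 0.05])

```text
t: 4.78
tcp_pos: [0.6121, -0.0087, 0.0164]
eef_rot: [-0.0, 1.0, -0.012, -0.0]
wrist_force: [0.3, -0.1, -1.1]
finger_gap: 0.0594
grip_force: 20.0
```

```bash
python3 to.py .612 -.005 .0115 -1.2
```

```text
t 4.78 tcp [ 0.6121 -0.0087  0.0164] yaw -1.4 tilt 0.05 gap 0.0594 grip 19.983540326356888
shift [-0.0002 -0.0037  0.0049] turn -0.003 q6 1.47
```

In the tool's units: -0.0035 m is -3.5, 0.003 m is 3.

step_hand(steps=[0, -3.5, 3, 0, 0.05, 0, 0, 1.8, 0, 0.05, 0, 0, 0, 0, 0.05, 0, 0, 0, 0, 0.05])

```text
t: 5.12
tcp_pos: [0.6132, -0.0038, 0.0128]
eef_rot: [0.0, 1.0, -0.011, 0.001]
wrist_force: [-0.0, 0.2, 0.7]
finger_gap: 0.0598
grip_force: 20.0
```

step_hand(steps=[0, 0, 0, 0, 0.075, 0, 0, 0, 0, 0.075, 0, 0, 0, 0, 0.075, 0, 0, 0, 0, 0.075, 0, 0, -10, 0, 0.075, 0, 0, -30, 0, 0.075, 0, 0, -40, 0, 0.088, 0, 0, -40, 0, 0.088, 0, 0, -40, 0, 0.088, 0, 0, 0, 0, 0.088])

```text
t: 5.95
tcp_pos: [0.6179, -0.0045, 0.1812]
eef_rot: [0.001, 1.0, -0.011, 0.007]
wrist_force: [1.3, 0.0, -0.2]
finger_gap: 0.0878
grip_force: 0.0
```

```bash
python3 to.py .405 .355 .2 25
```

```text
t 5.95 tcp [ 0.6179 -0.0045  0.1812] yaw -1.3 tilt 0.83 gap 0.0878 grip 0.0
shift [-0.2205 -0.3546 -0.0224] turn -0.458 q6 1.47
```

step_hand(steps=[-22, -35, -4, 0, 0.088, -22, -35, -4, 0, 0.088, -22, -35, -4, 0, 0.088, -22, -35, -4, 0, 0.088, -22, -35, -4, 0, 0.088, -22, -35, -4, 0, 0.088, -22, -35, 0, 0, 0.088, -22, -35, 0, 0, 0.088, -22, -35, 0, 0, 0.088, -22, -35, 0, 0, 0.088])

```text
t: 6.78
tcp_pos: [0.3991, 0.3524, 0.1967]
eef_rot: [-0.0, 1.0, -0.011, 0.0]
wrist_force: [0.7, -0.0, -0.1]
finger_gap: 0.0881
grip_force: 0.0
```

step_hand(steps=[0, 0, 0, -1.15, 0.088, 0, 0, 0, -1.15, 0.088, 0, 0, 0, -1.15, 0.088, 0, 0, 0, -1.15, 0.088, 0, 0, 0, 0, 0.088, 0, 0, 0, 0, 0.088])

```text
t: 7.28
tcp_pos: [0.4003, 0.3509, 0.1963]
eef_rot: [-0.0, 0.976, 0.216, 0.0]
wrist_force: [0.0, 0.7, 0.2]
finger_gap: 0.088
grip_force: 0.0
```

```bash
python3 snap.py w3
python3 to.py .405 .355 .2 25
```

```text
t 7.33 tcp [0.4004 0.3508 0.1962] yaw 24.9 tilt 0.02 gap 0.0877 grip 0.0
shift [ 0.0059 -0.0019 -0.0038] turn -0.002 q6 1.73
```

View pics/w3.png

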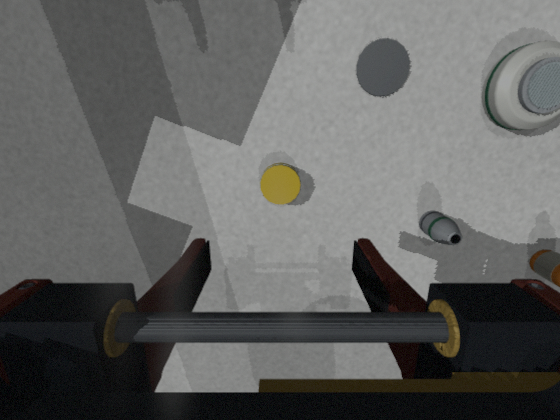

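The tin is at (280,184), the grey pad at (384,67), the objective base at about (432,222) with its nose at (455,238), and the bottle at (550,265).

```bash
python3 - <<'E'
from mw import *
p,d,K,T=load("w3.npz");W=cloud(p,d,K,T)
rep("tin",blob(p,(240,150,320,220),lambda s:(s[...,1]>150)&(s[...,2]>120)),K,T,.018)
w=W[150:220,240:320].reshape(-1,3);w=w[abs(w[:,2]-.018)<.004];r=cv2.minAreaRect(w[:,:2].astype(np.float32)*1000);print("tin d",w.mean(0).round(4),r)
rep("padR",blob(p,(345,30,425,105),lambda s:(s[...,2]<110)),K,T,.003)
w=W[195:250,410:470].reshape(-1,3);
for z in(.054,):
    q=w[(abs(w[:,2]-z)<.005)];print("obj top",len(q),q.mean(0).round(4))
E
```

```text
tin 1188 mean [402.3 353.9] rect [402.2 353.9] [46.1 46.8] yaw 24.9
tin d [0.4031 0.3541 0.0191] ((402.5252990722656, 354.2050476074219), (47.579593658447266, 48.545291900634766), 23.495845794677734)
padR 2454 mean [569.5 304.2] rect [569.  304.1] [59.2 60.1] yaw 63.5
obj top 290 [0.4376 0.1554 0.0551]
```

In the tool's units: 0.036 m is 36, 0.03 m is 30.

step_hand(steps=[3, -2, 36, 0, 0.088, 0, 0, 36, 0, 0.088, 0, 0, 36, 0, 0.088, 0, 0, 36, 0, 0.088, 0, 0, 30, 0, 0.088, 0, 0, 12, 0, 0.088, 0, 0, 4, 0, 0.088, 0, 0, 0, 0, 0.088, 0, 0, 0, 0, 0.088])

```text
t: 8.08
tcp_pos: [0.403, 0.3543, 0.0066]
eef_rot: [-0.0, 0.976, 0.216, 0.001]
wrist_force: [0.2, -0.7, -0.2]
finger_gap: 0.088
grip_force: 0.0
```

```bash
python3 to.py .4025 .354 .004 25
```

```text
t 8.08 tcp [0.403  0.3543 0.0066] yaw 25.0 tilt 0.06 gap 0.088 grip 0.0
shift [-0.0005  0.0001  0.0026] turn 0.0 q6 1.73
```

step_hand(steps=[0, 0, 0, 0, 0.04, 0, 0, 0, 0, 0.04, 0, 0, 0, 0, 0.04, 0, 0, 0, 0, 0.04, 0, 0, 0, 0, 0.04, 0, 0, 0, 0, 0.04, 0, 0, 0, 0, 0.04, 0, 0, 0, 0, 0.04], force=15)

```text
t: 8.75
tcp_pos: [0.4024, 0.3541, 0.0061]
eef_rot: [-0.0, 0.976, 0.217, 0.0]
wrist_force: [-0.7, -0.4, 3.7]
finger_gap: 0.0496
grip_force: 15.0
```

step_hand(steps=[0, 0, -10, 0, 0.04, 0, 0, -30, 0, 0.04, 0, 0, -40, 0, 0.04, 0, 0, -40, 0, 0.04, 0, 0, 0, 1.15, 0.04, 0, 0, 0, 1.15, 0.04, 0, 0, 0, 1.15, 0.04, 0, 0, 0, 1.15, 0.04, 0, 0, 0, 0, 0.04])

```text
t: 9.5
tcp_pos: [0.4021, 0.3539, 0.1265]
eef_rot: [-0.0, 1.0, -0.013, 0.0]
wrist_force: [-0.1, -0.1, 0.2]
finger_gap: 0.0495
grip_force: 15.0
```

```bash
python3 to.py .612 -.004 .1 -1.2
```

```text
t 9.5 tcp [0.4021 0.3539 0.1265] yaw -1.5 tilt 0.02 gap 0.0495 grip 15.001345574855804
shift [0.2192 0.3522 0.0265] turn -0.005 q6 2.19
```

In the tool's units: 0.0388 m is 38.8, 0.013 m is 13.

step_hand(steps=[13, 38.8, -3, 0, 0.04, 13, 38.8, -3, 0, 0.04, 13, 38.8, -3, 0, 0.04, 13, 38.8, -3, 0, 0.04, 13, 38.8, -3, 0, 0.04, 13, 38.8, -3, 0, 0.04, 13, 38.8, -3, 0, 0.04, 13, 38.8, -3, 0, 0.04, 13, 38.8, -3, 0, 0.04, 0, 0, 0, 0, 0.04])

```text
t: 10.33
tcp_pos: [0.515, -0.0044, 0.1541]
eef_rot: [0.002, 1.0, -0.012, 0.002]
wrist_force: [0.8, -0.3, -1.2]
finger_gap: 0.0491
grip_force: 15.0
```

step_hand(steps=[0, 0, 0, 0, 0.04, 0, 0, 0, 0, 0.04])

```text
t: 10.5
tcp_pos: [0.5108, 0.0025, 0.1528]
eef_rot: [-0.0, 1.0, -0.011, -0.001]
wrist_force: [-0.5, 0.6, -1.4]
finger_gap: 0.0492
grip_force: 15.0
```

```bash
python3 snap.py w4
python3 to.py .612 -.004 .1 -1.2
python3 - <<'E'
from mw import *
p,d,K,T=load("w4.npz");W=cloud(p,d,K,T)
f=lambda s:(s[...,1]>80)&(s[...,0]>50)&(s[...,0]<95)&(s[...,2]>30)
rep("lid",blob(p,(190,0,380,240),f),K,T,.035)
m=(abs(W[...,2]-.035)<.003)&(abs(W[...,1])<.06)&(d>.05);w=W[m];r=cv2.minAreaRect(w[:,:2].astype(np.float32)*1000);print(len(w),w.mean(0).round(4),r)
rep("tin",blob(p,(190,100,380,300),lambda s:(s[...,1]>150)&(s[...,2]>100)&(s[...,0]<40)),K,T,.149)
E
```

```text
t 10.55 tcp [0.5105 0.0032 0.1527] yaw -1.2 tilt 0.09 gap 0.0492 grip 15.000048279762268
shift [0.1017 0.0052 0.0525] turn 0.001 q6 1.46
lid 7370 mean [614.4  -4. ] rect [611.9  -4. ] [59.3 95. ] yaw -1.8
7466 [ 0.6143 -0.0044  0.0362] ((610.9935302734375, -4.208425521850586), (60.07957077026367, 97.74014282226562), 88.36125183105469)
tin 2170 mean [501.2  15. ] rect [500.1  15.9] [25.7 52. ] yaw 8.7
```

View pics/w4.png

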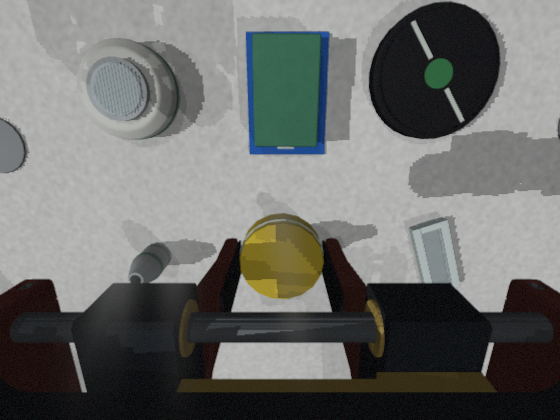

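The box sits centred on its pad, with the lid spanning about (253..321, 32..147), and the tin is held level.

step_hand(steps=[34, 5.2, 0, 0, 0.04, 34, 0, 0, 0, 0.04, 33.5, 0, 0, 0, 0.04, 0, 0, 36, 0, 0.04, 0, 0, 36, 0, 0.04, 0, 0, 22, 0, 0.04, 0, 0, 10, 0, 0.04, 0, 0, 0, 0, 0.04, 0, 0, 0, 0, 0.04])

```text
t: 11.3
tcp_pos: [0.6126, -0.004, 0.0491]
eef_rot: [-0.0, 1.0, -0.01, -0.0]
wrist_force: [-0.1, -0.6, 0.4]
finger_gap: 0.0496
grip_force: 15.0
```

```bash
python3 to.py .6122 -.004 .0415 -1.2
```

```text
t 11.3 tcp [ 0.6126 -0.004   0.0491] yaw -1.2 tilt 0.04 gap 0.0496 grip 15.000014305114746
shift [-0.0004  0.0001  0.0076] turn 0.001 q6 1.47
```

step_hand(steps=[0, 0, 5, 0, 0.04, 0, 0, 2.2, 0, 0.04, 0, 0, 0, 0, 0.04, 0, 0, 0, 0, 0.04])

```text
t: 11.63
tcp_pos: [0.6133, -0.0053, 0.0425]
eef_rot: [0.0, 1.0, -0.011, 0.001]
wrist_force: [0.9, 0.1, -0.3]
finger_gap: 0.0497
grip_force: 15.0
```

step_hand(steps=[0, 0, 0, 0, 0.07, 0, 0, 0, 0, 0.07, 0, 0, 0, 0, 0.07, 0, 0, 0, 0, 0.07, 0, 0, -10, 0, 0.07, 0, 0, -30, 0, 0.07, 0, 0, -40, 0, 0.07, 0, 0, -40, 0, 0.07, 0, 0, -30, 0, 0.07, 0, 0, 0, 0, 0.07])

```text
t: 12.47
tcp_pos: [0.6174, -0.0056, 0.1998]
eef_rot: [0.001, 1.0, -0.011, 0.006]
wrist_force: [0.7, 0.1, 0.3]
finger_gap: 0.0701
grip_force: 0.0
```

```bash
python3 to.py .38 .155 .2 0
```

```text
t 12.47 tcp [ 0.6174 -0.0056  0.1998] yaw -1.3 tilt 0.73 gap 0.0701 grip 0.0
shift [-0.2408 -0.1554 -0.0035] turn -0.022 q6 1.47
```

step_hand(steps=[-30, -26.2, 0, 0, 0.07, -30, -26.2, 0, 0, 0.07, -30, -26.2, 0, 0, 0.07, -30, -26.2, 0, 0, 0.07, -30, -26.2, 0, 0, 0.07, -30, -26.2, 0, 0, 0.07, 0, 0, 0, 0, 0.07, 0, 0, 0, 0, 0.07])

```text
t: 13.13
tcp_pos: [0.4345, 0.1569, 0.1918]
eef_rot: [0.0, 1.0, -0.009, -0.0]
wrist_force: [0.6, -0.8, 0.8]
finger_gap: 0.0699
grip_force: 0.0
```

```bash
python3 snap.py w5
python3 to.py .4375 .155 .006 0
python3 - <<'E'
from mw import *
p,d,K,T=load("w5.npz");W=cloud(p,d,K,T)
ok=d>.05
for n,cx,cy,hs in(("obj",.44,.155,(.0555,.045,.03)),("bottle",.457,-.015,(.075,.04))):
    near=ok&(np.hypot(W[...,0]-cx,W[...,1]-cy)<.04)
    for h in hs:
        w=W[near&(abs(W[...,2]-h)<.003)];
        if len(w):print(n,h,len(w),w.mean(0).round(4),w.min(0).round(4),w.max(0).round(4))
m=ok&(abs(W[...,2]-.053)<.003)&(np.hypot(W[...,0]-.61,W[...,1])<.05);w=W[m];print("tin",len(w),w.min(0).round(4),w.max(0).round(4))
E
```

```text
t 13.18 tcp [0.4362 0.1562 0.192 ] yaw -1.2 tilt 0.05 gap 0.07 grip 0.0
shift [0.0011 0.0012 0.186 ] turn -0.02 q6 1.79
obj 0.0555 223 [0.4381 0.1517 0.0565] [0.4277 0.1419 0.0526] [0.4466 0.1613 0.0585]
obj 0.045 121 [0.4419 0.1515 0.0452] [0.4245 0.1392 0.042 ] [0.4507 0.1648 0.048 ]
obj 0.03 34 [0.4488 0.1515 0.031 ] [0.4302 0.1362 0.0274] [0.4532 0.1673 0.0329]
bottle 0.075 291 [ 0.4542 -0.0151  0.0758] [ 0.445  -0.0252  0.0721] [ 0.4627 -0.0071  0.0779]
bottle 0.04 111 [ 0.4584 -0.004   0.0397] [ 0.4363 -0.0224  0.037 ] [0.472  0.0024 0.0429]
tin 1319 [ 0.5883 -0.029   0.05  ] [0.613  0.0202 0.056 ]
```

View pics/w5.png

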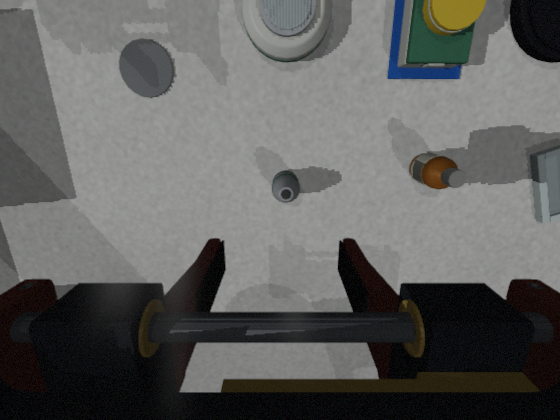

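The objective is at (286,187) with its base towards (287,180), almost under the tool. The bottle is at (430,170), and the tin is resting on the lid.

In the tool's units: 0.0044 m is 4.4, 0.036 m is 36.

step_hand(steps=[1, 4.4, 36, 0, 0.07, 0, 0, 36, 0, 0.07, 0, 0, 36, 0, 0.07, 0, 0, 36, 0, 0.07, 0, 0, 26, 0, 0.07, 0, 0, 12, 0, 0.07, 0, 0, 0, 0, 0.07, 0, 0, 0, 0, 0.07])

```text
t: 13.85
tcp_pos: [0.4381, 0.1507, 0.009]
eef_rot: [0.0, 1.0, -0.012, -0.001]
wrist_force: [0.6, -0.5, 0.2]
finger_gap: 0.0699
grip_force: 0.0
```

step_hand(steps=[0, 0, 0, 0, 0.025, 0, 0, 0, 0, 0.025, 0, 0, 0, 0, 0.025, 0, 0, 0, 0, 0.025, 0, 0, 0, 0, 0.025, 0, 0, 0, 0, 0.025, 0, 0, 0, 0, 0.025, 0, 0, 0, 0, 0.025], force=20)

```text
t: 14.52
tcp_pos: [0.4376, 0.1517, 0.0101]
eef_rot: [-0.0, 1.0, -0.011, 0.0]
wrist_force: [0.4, 1.2, 6.2]
finger_gap: 0.0314
grip_force: 20.0
```

```bash
python3 to.py .4375 .152 .006 -1.2
```

```text
t 14.52 tcp [0.4376 0.1517 0.0101] yaw -1.3 tilt 0.05 gap 0.0314 grip 20.000975236762315
shift [-0.0001 -0.0003  0.0041] turn -0.001 q6 1.78
```

In the tool's units: -0.031 m is -31, 0.026 m is 26.

step_hand(steps=[0, 0, -10, 0, 0.025, 0, 0, -30, 0, 0.025, 0, 0, -30, 0, 0.025, 26, -31, 0, 0, 0.025, 26, -31, 0, 0, 0.025, 26, -31, 0, 0, 0.025, 26, -31, 0, 0, 0.025, 26, -31, 0, 0, 0.025, 0, 0, 0, 0, 0.025, 0, 0, 0, 0, 0.025])

```text
t: 15.35
tcp_pos: [0.5717, 0.3052, 0.079]
eef_rot: [-0.0, 1.0, -0.01, 0.0]
wrist_force: [-0.7, -0.8, -1.6]
finger_gap: 0.0314
grip_force: 20.0
```

```bash
python3 to.py .571 .304 .014 -1.2
```

```text
t 15.35 tcp [0.5717 0.3052 0.079 ] yaw -1.2 tilt 0.03 gap 0.0314 grip 19.999505141749978
shift [-0.0007  0.0012  0.065 ] turn 0.001 q6 1.97
```

step_hand(steps=[0, 0, 30, 0, 0.025, 0, 0, 20, 0, 0.025, 0, 0, 9, 0, 0.025, 0, 0, 0, 0, 0.025, 0, 0, 0, 0, 0.025])

```text
t: 15.77
tcp_pos: [0.5696, 0.3027, 0.0205]
eef_rot: [0.0, 1.0, -0.011, -0.001]
wrist_force: [0.1, 0.1, -1.5]
finger_gap: 0.0312
grip_force: 20.0
```

```bash
python3 to.py .571 .304 .0132 -1.2
```

```text
t 15.77 tcp [0.5696 0.3027 0.0205] yaw -1.3 tilt 0.12 gap 0.0312 grip 19.999319796916097
shift [ 0.0014 -0.0013  0.0073] turn -0.002 q6 1.97
```

In the tool's units: 0.005 m is 5, 0.002 m is 2.

step_hand(steps=[0, 0, 5, 0, 0.025, 0, 0, 2, 0, 0.025, 0, 0, 0, 0, 0.025, 0, 0, 0, 0, 0.025, 0, 0, 0, 0, 0.025])

```text
t: 16.18
tcp_pos: [0.571, 0.3038, 0.0143]
eef_rot: [-0.0, 1.0, -0.011, 0.0]
wrist_force: [0.5, 0.0, -1.9]
finger_gap: 0.0315
grip_force: 20.0
```

step_hand(steps=[0, 0, 0, 0, 0.06, 0, 0, 0, 0, 0.06, 0, 0, 0, 0, 0.06, 0, 0, 0, 0, 0.06, 0, 0, -10, 0, 0.06, 0, 0, -30, 0, 0.06, 0, 0, -40, 0, 0.07, 0, 0, -40, 0, 0.07, 0, 0, -40, 0, 0.07, 0, 0, 0, 0, 0.07])

```text
t: 17.02
tcp_pos: [0.5758, 0.3058, 0.1836]
eef_rot: [-0.003, 1.0, -0.011, 0.007]
wrist_force: [1.1, 0.7, 1.1]
finger_gap: 0.0702
grip_force: 0.0
```

```bash
python3 to.py .4545 -.015 .2 0
```

```text
t 17.02 tcp [0.5758 0.3058 0.1836] yaw -1.3 tilt 0.87 gap 0.0702 grip 0.0
shift [-0.114   0.3233 -0.02  ] turn -0.022 q6 1.98
```

step_hand(steps=[-12.7, 36, -2, 0, 0.07, -12.7, 36, -2, 0, 0.07, -12.7, 36, -2, 0, 0.07, -12.7, 36, -2, 0, 0.07, -12.7, 36, -2, 0, 0.07, -12.7, 36, -2, 0, 0.07, -12.7, 36, -2, 0, 0.07, -12.7, 36, -2, 0, 0.07, -12.7, 36, -2, 0, 0.07, 0, 0, 0, 0, 0.07])

```text
t: 17.85
tcp_pos: [0.4471, -0.0227, 0.1925]
eef_rot: [0.001, 1.0, -0.013, -0.0]
wrist_force: [0.7, 0.3, 0.1]
finger_gap: 0.07
grip_force: 0.0
```

step_hand(steps=[0, 0, 0, 0, 0.07, 0, 0, 0, 0, 0.07, 0, 0, 0, 0, 0.07])

```text
t: 18.1
tcp_pos: [0.4498, -0.0168, 0.1919]
eef_rot: [-0.0, 1.0, -0.011, 0.0]
wrist_force: [0.5, -0.6, 0.3]
finger_gap: 0.0701
grip_force: 0.0
```

```bash
python3 snap.py w6
python3 to.py .4545 -.015 .01 0
python3 - <<'E'
from mw import *
p,d,K,T=load("w6.npz");W=cloud(p,d,K,T)
ok=d>.05;near=ok&(np.hypot(W[...,0]-.457,W[...,1]+.015)<.04)
for h in (.075,.05,.03):
    w=W[near&(abs(W[...,2]-h)<.003)]
    if len(w):print(h,len(w),w.mean(0).round(4),w.min(0).round(4),w.max(0).round(4))
E
```

```text
t 18.15 tcp [ 0.4497 -0.0166  0.1918] yaw -1.2 tilt 0.03 gap 0.0701 grip 0.0
shift [ 0.0047 -0.0016  0.1818] turn -0.02 q6 1.4
0.075 255 [ 0.4543 -0.0164  0.0761] [ 0.445  -0.0248  0.0726] [ 0.4628 -0.0077  0.078 ]
0.05 273 [ 0.459  -0.0164  0.0502] [ 0.4378 -0.0332  0.047 ] [ 4.705e-01 -2.000e-04  5.300e-02]
0.03 23 [ 0.4697 -0.0154  0.03  ] [ 0.4646 -0.0307  0.0273] [ 0.4721 -0.002   0.0327]
```

Careful with the scale: shifts go in mm and turns go in units of 0.1 rad. That gives: 0.036 m is 36, 0.03 m is 30.

step_hand(steps=[4.6, 0, 30, 0, 0.07, 0, 0, 36, 0, 0.07, 0, 0, 36, 0, 0.07, 0, 0, 36, 0, 0.07, 0, 0, 26, 0, 0.07, 0, 0, 12, 0, 0.07, 0, 0, 0, 0, 0.07, 0, 0, 0, 0, 0.07])

```text
t: 18.82
tcp_pos: [0.4536, -0.0167, 0.0151]
eef_rot: [-0.0, 1.0, -0.01, -0.001]
wrist_force: [-0.4, -0.1, -0.1]
finger_gap: 0.0697
grip_force: 0.0
```

step_hand(steps=[0, 0, 0, 0, 0.028, 0, 0, 0, 0, 0.028, 0, 0, 0, 0, 0.028, 0, 0, 0, 0, 0.028, 0, 0, 0, 0, 0.028, 0, 0, 0, 0, 0.028, 0, 0, 0, 0, 0.028, 0, 0, 0, 0, 0.028], force=15)

```text
t: 19.48
tcp_pos: [0.4542, -0.0179, 0.0162]
eef_rot: [-0.0, 1.0, -0.011, 0.0]
wrist_force: [-1.1, -0.1, 6.4]
finger_gap: 0.0356
grip_force: 15.0
```

```bash
python3 to.py .4545 -.0165 .012 -1.2
```

```text
t 19.48 tcp [ 0.4542 -0.0179  0.0162] yaw -1.3 tilt 0.06 gap 0.0356 grip 15.0005901025098
shift [ 0.0002 -0.0014  0.0042] turn -0.002 q6 1.4
```

step_hand(steps=[0, 0, -10, 0, 0.028, 0, 0, -30, 0, 0.028, 0, 0, -30, 0, 0.028, 0, 0, -30, 0, 0.028, 0, 0, 0, 0, 0.028, 0, 0, 0, 0, 0.028])

```text
t: 19.98
tcp_pos: [0.4552, -0.0182, 0.1171]
eef_rot: [0.0, 1.0, -0.011, 0.002]
wrist_force: [-0.1, -0.5, -1.5]
finger_gap: 0.0353
grip_force: 15.0
```

```bash
python3 to.py .5815 -.316 .1 -1.2
```

```text
t 19.98 tcp [ 0.4552 -0.0182  0.1171] yaw -1.3 tilt 0.23 gap 0.0353 grip 14.999921513954177
shift [0.1329 0.2949 0.0178] turn -0.001 q6 1.4
```

In the tool's units: 0.034 m is 34, 0.025 m is 25.

step_hand(steps=[10, 20, 0, 0, 0.028, 15, 34, 0, 0, 0.028, 15, 34, 0, 0, 0.028, 15, 34, 0, 0, 0.028, 15, 34, 0, 0, 0.028, 15, 34, 0, 0, 0.028, 15, 34, 0, 0, 0.028, 15, 34, 0, 0, 0.028, 12, 25, 0, 0, 0.028, 6, 12, 0, 0, 0.028])

```text
t: 20.82
tcp_pos: [0.5806, -0.3194, 0.1131]
eef_rot: [0.0, 1.0, -0.012, -0.0]
wrist_force: [-0.6, 0.5, -0.4]
finger_gap: 0.0352
grip_force: 15.0
```

step_hand(steps=[0, 0, 0, 0, 0.028, 0, 0, 0, 0, 0.028, 0, 0, 0, 0, 0.028])

```text
t: 21.07
tcp_pos: [0.5786, -0.3139, 0.1139]
eef_rot: [-0.001, 1.0, -0.011, -0.002]
wrist_force: [0.3, 0.5, -0.2]
finger_gap: 0.0349
grip_force: 15.0
```

```bash
python3 to.py .582 -.3155 .03 -1.2
```

```text
t 21.07 tcp [ 0.5786 -0.3139  0.1139] yaw -1.3 tilt 0.24 gap 0.0349 grip 15.000086564105004
shift [0.0037 0.0017 0.0839] turn -0.001 q6 0.99
```

step_hand(steps=[3, 1.5, 30, 0, 0.028, 0, 0, 30, 0, 0.028, 0, 0, 20, 0, 0.028, 0, 0, 6, 0, 0.028, 0, 0, 0, 0, 0.028, 0, 0, 0, 0, 0.028])

```text
t: 21.57
tcp_pos: [0.5832, -0.3165, 0.0301]
eef_rot: [-0.0, 1.0, -0.011, -0.0]
wrist_force: [0.4, 0.3, 0.3]
finger_gap: 0.0356
grip_force: 15.0
```

```bash
python3 to.py .582 -.3155 .0192 -1.2
```

```text
t 21.57 tcp [ 0.5832 -0.3165  0.0301] yaw -1.2 tilt 0.02 gap 0.0356 grip 15.000050813541748
shift [-0.0012 -0.0009  0.0109] turn -0.0 q6 0.99
```

In the tool's units: 0.006 m is 6, 0.004 m is 4.

step_hand(steps=[-1, -1, 6, 0, 0.028, 0, 0, 4, 0, 0.028, 0, 0, 1, 0, 0.028, 0, 0, 0, 0, 0.028, 0, 0, 0, 0, 0.028])

```text
t: 21.98
tcp_pos: [0.5825, -0.3164, 0.0193]
eef_rot: [0.0, 1.0, -0.011, 0.0]
wrist_force: [-0.3, 0.7, 3.2]
finger_gap: 0.0357
grip_force: 15.0
```

```bash
python3 to.py .582 -.3155 .0192 -1.2
```

```text
t 21.98 tcp [ 0.5825 -0.3164  0.0193] yaw -1.3 tilt 0.04 gap 0.0357 grip 15.000365938773683
shift [-0.0005 -0.0009  0.0001] turn -0.001 q6 0.99
```

step_hand(steps=[0, 0, 0, 0, 0.06, 0, 0, 0, 0, 0.06, 0, 0, 0, 0, 0.06, 0, 0, 0, 0, 0.06, 0, 0, -10, 0, 0.06, 0, 0, -30, 0, 0.06, 0, 0, -40, 0, 0.07, 0, 0, -40, 0, 0.07, 0, 0, -40, 0, 0.07, 0, 0, 0, 0, 0.07])

```text
t: 22.82
tcp_pos: [0.5868, -0.3193, 0.1886]
eef_rot: [0.004, 1.0, -0.011, 0.006]
wrist_force: [0.9, -0.6, 0.4]
finger_gap: 0.0697
grip_force: 0.0
```

```bash
python3 to.py .431 -.177 .2 18.2
```

```text
t 22.82 tcp [ 0.5868 -0.3193  0.1886] yaw -1.3 tilt 0.86 gap 0.0697 grip 0.0
shift [-0.1588 -0.1387 -0.0145] turn -0.34 q6 0.99
```

Next the carrier: I'll move over it and turn to its yaw.

In the tool's units: -0.03 m is -30, -0.0275 m is -27.5, -0.114 rad is -1.14.

step_hand(steps=[-30, -27.5, 0, 0, 0.07, -30, -27.5, 0, 0, 0.07, -30, -27.5, 0, 0, 0.07, -30, -27.5, 0, 0, 0.07, -30, -27.5, 0, 0, 0.07, 0, 0, 0, -1.14, 0.07, 0, 0, 0, -1.13, 0.07, 0, 0, 0, -1.13, 0.07, 0, 0, 0, 0, 0.07, 0, 0, 0, 0, 0.07])

```text
t: 23.65
tcp_pos: [0.4355, -0.1756, 0.1791]
eef_rot: [0.0, 0.988, 0.157, 0.0]
wrist_force: [-0.2, 0.5, -0.1]
finger_gap: 0.0699
grip_force: 0.0
```

step_hand(steps=[0, 0, 0, 0, 0.07, 0, 0, 0, 0, 0.07])

```text
t: 23.82
tcp_pos: [0.4354, -0.1756, 0.1787]
eef_rot: [-0.0, 0.988, 0.157, 0.0]
wrist_force: [0.3, 0.8, 0.8]
finger_gap: 0.0699
grip_force: 0.0
```

```bash
python3 snap.py w7
python3 to.py .431 -.177 .003 18.2
python3 - <<'E'
from mw import *
p,d,K,T=load("w7.npz");W=cloud(p,d,K,T)
m=(d>.05)&(abs(W[...,2]-.013)<.003)&(np.hypot(W[...,0]-.431,W[...,1]+.177)<.06);w=W[m];r=cv2.minAreaRect(w[:,:2].astype(np.float32)*1000);print(len(w),w.mean(0).round(4),np.round(r[0],1),np.round(r[1],1),r[2])
rep("spot",blob(p,(0,0,560,200),lambda s:(s[...,1]>90)&(s[...,0]>45)&(s[...,0]<95)&(s[...,2]>50)),K,T,.02)
m=(d>.05)&(abs(W[...,2]-.078)<.003)&(np.hypot(W[...,0]-.582,W[...,1]+.316)<.05);w=W[m];print("bottle top",w.min(0).round(4),w.max(0).round(4)) if len(w) else 0
rep("padL",blob(p,(380,0,540,140),lambda s:(s[...,2]<115)&(s[...,1]<60)),K,T,.003)
E
```

```text
t 23.87 tcp [ 0.4354 -0.1756  0.1787] yaw 18.1 tilt 0.01 gap 0.0704 grip 0.0
shift [-0.0046 -0.      0.1757] turn -0.002 q6 0.72
1431 [ 0.4325 -0.1759  0.0131] [ 430.  -176.6] [90.1 39.9] 17.66522789001465
spot 519 mean [572.7  -9.4] rect [568.5  -4.5] [15.  48.5] yaw -71.9
bottle top [ 0.5728 -0.3255  0.0751] [ 0.5901 -0.3068  0.081 ]
padL 2879 mean [ 581.2 -336.2] rect [ 591.2 -345. ] [ 60.5 121.4] yaw -69.5
```

View pics/w7.png

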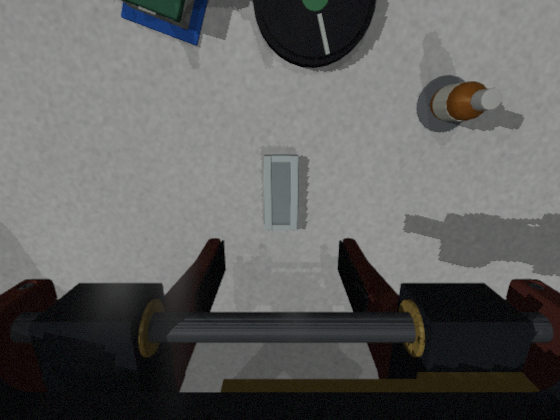

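The bottle stands upright on its pad at (450,105). The carrier at (281,190) is aligned with the tool.

step_hand(steps=[-5, 0, 30, 0, 0.07, 0, 0, 36, 0, 0.07, 0, 0, 36, 0, 0.07, 0, 0, 36, 0, 0.07, 0, 0, 20, 0, 0.07, 0, 0, 12, 0, 0.07, 0, 0, 0, 0, 0.07, 0, 0, 0, 0, 0.07])

```text
t: 24.53
tcp_pos: [0.4302, -0.1769, 0.0082]
eef_rot: [-0.001, 0.987, 0.158, -0.001]
wrist_force: [-0.2, 0.4, 0.1]
finger_gap: 0.0701
grip_force: 0.0
```

```bash
python3 to.py .4303 -.1765 .0035 17.8
```

```text
t 24.53 tcp [ 0.4302 -0.1769  0.0082] yaw 18.2 tilt 0.11 gap 0.0701 grip 0.0
shift [ 0.0002 -0.0003  0.0047] turn 0.006 q6 0.71
```

In the tool's units: 0.0045 m is 4.5.

step_hand(steps=[0, 0, 4.5, 0, 0.07, 0, 0, 0, 0, 0.07])

```text
t: 24.7
tcp_pos: [0.4313, -0.1775, 0.0047]
eef_rot: [0.0, 0.987, 0.158, 0.001]
wrist_force: [-0.4, 0.1, -0.3]
finger_gap: 0.0697
grip_force: 0.0
```

step_hand(steps=[0, 0, 0, 0, 0.032, 0, 0, 0, 0, 0.032, 0, 0, 0, 0, 0.032, 0, 0, 0, 0, 0.032, 0, 0, 0, 0, 0.032, 0, 0, 0, 0, 0.032, 0, 0, 0, 0, 0.032, 0, 0, 0, 0, 0.032], force=15)

```text
t: 25.37
tcp_pos: [0.4307, -0.1771, 0.0044]
eef_rot: [0.0, 0.987, 0.158, 0.0]
wrist_force: [-0.9, 0.1, 5.0]
finger_gap: 0.04
grip_force: 15.0
```

step_hand(steps=[0, 0, -10, 0, 0.032, 0, 0, -30, 0, 0.032, 0, 0, -30, 0, 0.032, 0, 0, -30, 0, 0.032, 0, 0, 0, -1.2, 0.032, 0, 0, 0, -1.2, 0.032, 0, 0, 0, 0, 0.032, 0, 0, 0, 0, 0.032])

```text
t: 26.03
tcp_pos: [0.4303, -0.1769, 0.104]
eef_rot: [-0.0, 0.962, 0.274, -0.0]
wrist_force: [0.0, 0.3, -0.7]
finger_gap: 0.0398
grip_force: 15.0
```

```bash
python3 to.py .627 -.146 .05 32.2
```

```text
t 26.03 tcp [ 0.4303 -0.1769  0.104 ] yaw 31.8 tilt 0.03 gap 0.0398 grip 14.999645054340363
shift [0.1835 0.0773 0.0539] turn -0.008 q6 0.48
```

In the tool's units: 0.0367 m is 36.7, 0.0155 m is 15.5, -0.008 rad is -0.08.

step_hand(steps=[36.7, 15.5, 0, -0.08, 0.032, 36.7, 15.5, 0, 0, 0.032, 36.7, 15.5, 0, 0, 0.032, 36.7, 15.5, 0, 0, 0.032, 36.7, 15.5, 0, 0, 0.032, 0, 0, 25, 0, 0.032, 0, 0, 25, 0, 0.032, 0, 0, 15, 0, 0.032, 0, 0, 0, 0, 0.032, 0, 0, 0, 0, 0.032])

```text
t: 26.87
tcp_pos: [0.6257, -0.1439, 0.0375]
eef_rot: [-0.001, 0.961, 0.278, -0.002]
wrist_force: [-1.2, -0.5, -0.0]
finger_gap: 0.0401
grip_force: 15.0
```

```bash
python3 to.py .627 -.146 .0245 32.2
```

```text
t 26.87 tcp [ 0.6257 -0.1439  0.0375] yaw 32.3 tilt 0.22 gap 0.0401 grip 14.99991461634636
shift [0.     0.0025 0.013 ] turn 0.002 q6 0.67
```

In the tool's units: 0.007 m is 7, 0.004 m is 4.

step_hand(steps=[0, 1, 7, 0, 0.032, 0, 0, 4, 0, 0.032, 0, 0, 0, 0, 0.032, 0, 0, 0, 0, 0.032])

```text
t: 27.2
tcp_pos: [0.6277, -0.1455, 0.0286]
eef_rot: [0.0, 0.96, 0.279, 0.0]
wrist_force: [-0.1, 0.0, -1.0]
finger_gap: 0.0396
grip_force: 15.0
```

```bash
python3 to.py .627 -.146 .0245 32.2
```

```text
t 27.2 tcp [ 0.6277 -0.1455  0.0286] yaw 32.4 tilt 0.03 gap 0.0396 grip 14.999926686286926
shift [-0.0009  0.0001  0.0041] turn 0.003 q6 0.67
```

In the tool's units: 0.003 m is 3, 0.001 m is 1.

step_hand(steps=[0, 0, 3, 0, 0.032, 0, 0, 1, 0, 0.032, 0, 0, 0, 0, 0.032, 0, 0, 0, 0, 0.032])

```text
t: 27.53
tcp_pos: [0.6278, -0.1454, 0.0245]
eef_rot: [0.0, 0.96, 0.279, 0.0]
wrist_force: [-0.1, 1.0, 1.2]
finger_gap: 0.0401
grip_force: 15.0
```

step_hand(steps=[0, 0, 0, 0, 0.055, 0, 0, 0, 0, 0.055, 0, 0, 0, 0, 0.055, 0, 0, -5, 0, 0.055, 0, 0, -20, 0, 0.055, 0, 0, -40, 0, 0.055, 0, 0, -40, 0, 0.055, 0, 0, -40, 0, 0.055, 0, 0, -20, 0, 0.055, 0, 0, 0, 0, 0.055])

```text
t: 28.37
tcp_pos: [0.6312, -0.1464, 0.1959]
eef_rot: [0.003, 0.96, 0.279, 0.004]
wrist_force: [0.4, 0.6, -0.7]
finger_gap: 0.0549
grip_force: 0.0
```

step_hand(steps=[-35, 0, -20, 0, 0.055, -35, 0, -20, 0, 0.055, -35, 0, -20, 0, 0.055, -35, 0, -20, 0, 0.055, -35, 0, 0, 0, 0.055, -35, 0, 0, 0, 0.055, 0, 0, 0, 0, 0.055, 0, 0, 0, 0, 0.055])

```text
t: 29.03
tcp_pos: [0.4488, -0.2582, 0.2686]
eef_rot: [-0.001, 0.961, 0.278, -0.0]
wrist_force: [0.3, 0.3, 0.5]
finger_gap: 0.0548
grip_force: 0.0
```

```bash
python3 snap.py w8
python3 to.py .627 -.146 .0245 32.2
python3 - <<'E'
from bench import bot
import cv2,numpy as np
for n in("scene","side"):
    p,d=bot.read_camera(n);i=bot.camera_info(n);np.savez(n+"1.npz",p=p,d=d,K=i["intrinsics"],T=i["cam_to_world"])
    cv2.imwrite(f"pics/{n}1.png",p[:,:,::-1])
p=cv2.imread("pics/scene1.png");cv2.imwrite("pics/scene1c.png",cv2.resize(p[210:300,90:450],None,fx=2.2,fy=2.2,interpolation=cv2.INTER_CUBIC))
E
```

```text
t 29.08 tcp [ 0.4499 -0.2578  0.2687] yaw 32.3 tilt 0.06 gap 0.0551 grip 0.0
shift [0.2093 0.0004 0.2442] turn 0.002 q6 0.35
```

View pics/scene1c.png

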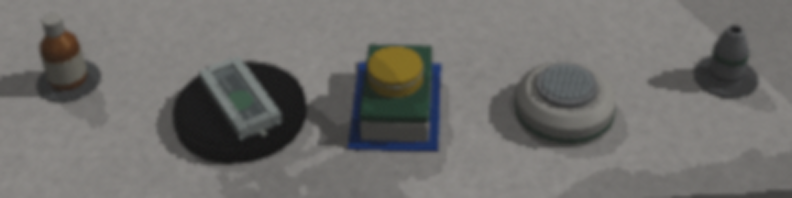

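View pics/w8.png

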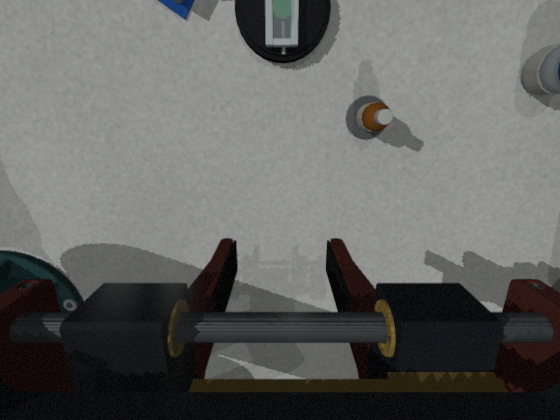

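All five parts look seated. In the crop, the bottle is on the left pad (67,75), the carrier lies along the line (240,98), the box and tin are at (396,90), and the objective is on the right pad (728,72). I'll check the offsets numerically before handing in.

```bash
python3 - <<'E'
from h import *
p,d,K,T=load("scene1.npz");W=cloud(p,d,K,T)
for n,cx,cy,h,R in(("carrier top",.627,-.146,.032,.06),("lid",.613,-.004,.035,.07),("tin",.613,-.004,.053,.04),("bottle top",.582,-.316,.078,.04),("obj top",.571,.304,.059,.04)):
    w=W[(d>.1)&(abs(W[...,2]-h)<.004)&(np.hypot(W[...,0]-cx,W[...,1]-cy)<R)]
    r=cv2.minAreaRect(w[:,:2].astype(np.float32)*1000);print(n,len(w),w.mean(0).round(4),np.round(r[0],1),np.round(r[1],1),round(r[2],1))
E
```

```text
carrier top 460 [ 0.6302 -0.1431  0.031 ] [ 628.5 -143.6] [93.7 40.6] 32.3
lid 568 [ 6.292e-01 -4.000e-04  3.440e-02] [614.4  -2.5] [59.9 98.4] 88.0
tin 338 [ 0.6158 -0.004   0.0523] [614.9  -4.2] [47.9 49.4] 74.3
bottle top 47 [ 0.5841 -0.314   0.0771] [ 583.9 -313.6] [14.1 17.4] 5.7
obj top 48 [0.5738 0.3043 0.0574] [572.6 303.7] [18.3 15.4] 17.0
```

```bash
python3 -c "
from bench import bot
print(bot.hand_in())"
```

```text
the job is handed in; nothing more can be done
None
```

I set out the slide-check station and handed it in at about 29 s of the 128 s limit. A last scene-camera check put all five parts within about 2 mm of their targets; the hand-in returned no verdict.

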